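Unlock the chopper bowl and stand it on the drying mat

TASK

Take the bowl off the mini chopper: press the red release catch fully down, twist the bowl anticlockwise by its orange grip until its bayonet comes free, feeling for the notches with only light pulls, and lift it off. Then, without dropping it, stand it gently upright on the grey drying mat, wholly on the mat, and let go. Do not force anything, and leave the mug, jar and shaker where they stand.

Things in the scene. Friction and masses are not known exactly. Their poses are not given: they have to be found in the camera images.
- base: Motor base of a mini chopper, fixed to the worktop: cream box with an aluminium deck, 200 x 140 mm in plan (x from -127 to +73 mm, y +-70 mm), 100 mm high. Origin on the worktop, right below the bowl's axis; z up; its -x axis points from the bowl to the red catch.
- seat (a point): Centre of the bowl's seat, on the deck on the bowl's axis, axes as the base's. Around it a steel bayonet ring (lips 10 to 15 mm above the deck, 37 to 50 mm from the axis) with two opposite notches, hidden under the bowl's flange. The notches lie 30 to 82 degrees anticlockwise from the bowl's locked lugs: it differs every time, cannot be seen, and there is no stop or click there.
- catch (a joint): Red release catch: how far it is pushed down, 0 (up, locking) to 0.010 m (bottom stop). About 4 N moves it; it stays down where it is left. Below 0.006 its tongue still blocks the bowl's lug from turning anticlockwise; push it right down to the bottom (6 to 12 N is enough).
- catch_top (a point): Centre of the top face of the red catch, a round vertical button of 28 mm diameter on the deck, 88 mm from the bowl's axis; its top is 18 mm above the deck when up, 8 mm when fully down. Press straight down, closed fingertips on it.
- bowl_grip (a point): Point to grip the bowl: on its axis in the orange grip bar on the lid, 88 mm above its underside, 12 mm below the bar's top, 22 mm above the black lid. Bar 14 mm thick (along x of this point), 64 mm long (along y), 34 mm high; z up. Locked, its axes are parallel to the base's. Hold with about 40 N. Bowl 0.2 to 0.4 kg, 112 mm across at the flange, 100 mm high with the bar.
- bowl_foot (a point): Centre of the bowl's underside (rim of its 68 mm neck), on the deck at the start. Two lugs on the neck sit under the lips with 2 mm of lift. Catch down, it turns freely anticlockwise (seen from above). The notches pass the lugs over +-4 degrees; elsewhere the lips are rigid. Turn a few degrees, pull up at 10 mm/s to 8 or 10 N, lower as slowly, repeat. Over 45 N on the base is forcing.
- mat: Drying mat, fixed: a grey stone slab, 220 mm (x) by 180 mm (y), 10 mm thick; origin at the centre of its underside.
- mat_top (a point): Centre of the top face of the drying mat, 10 mm above the worktop. The bowl's 88 mm wide foot is wholly on the mat within 65 mm (x) and 45 mm (y) of this point. It is hard: lower the last 10 mm slowly (10 mm/s) until it is felt.
- mug_mid (a point): White mug, 76 mm wide, 88 mm high, handle towards +y of its axes; point half-way up its axis. Leave alone.
- jar_mid (a point): Glass storage jar, 68 mm wide, 110 mm high; point half-way up. Leave alone.
- shaker_mid (a point): Black shaker, 52 mm wide, 104 mm high; point half-way up. Leave alone.
There are look-alikes about, which are no part of the job. Of the things like the part that bears bowl_grip, leave any that is brown; of the rest the smaller one is meant.

How it is judged:
By the outcome, as a careful person would: the job done as asked, in the order asked, and still so for the second after the job is handed in, with the robot touching nothing.
It also fails if it takes over 72 s, if anything falls off the work surface, if the arm or the gripper's body presses on something with over 40 N, if the wrist force passes 120 N, or if a joint passes its speed limit or range.

ROBOT

A 7-joint arm with a two-finger parallel gripper is mounted at the origin on the work surface. World frame = base frame: x ahead of the robot, y to its left, z up, the work surface at z = 0. Lengths are in m, angles in rad, forces in N, time in s.
With the tool pointing down it reaches from about 0.4 to 0.875 m from the base axis. Payload 19.3 kg.
Tool frame: the origin (TCP) lies at the very end of the fingers, on their centre line; the grasp point (between the pads) lies 19 mm behind it; z points along the fingers, y is the line along which they close (so a half turn about z gives the same grasp; the last joint's range is limited). The gripper opens to 85 mm and grips with 20 to 120 N. Pads are 22 mm wide; open, the fingers measure 114 mm over their backs; the gripper's body (76 mm by 85 mm) begins 54 mm behind the grasp point. The pads swing forward as they close: fully open they stand 13 mm farther back than shut.
Start: joints at [-1.245, 0.521, -0.036, 1.599, 0.021, 1.021, -0.113], TCP at [0.241, 0.577, 0.21] pointing down, gripper open.
Joint ranges: [-2.91, 2.91], [-0.3, 2.13], [-1.5, 1.42], [0.17, 2.43], [-1.26, 4.41], [0.16, 1.93], [-2.52, 2.52]. Speed limits (rad/s): [1.89, 1.89, 2.39, 2.39, 3.01, 3.01, 3.01].

INTERFACE

Orientations are given as [roll, pitch, yaw] about the fixed x, y, z axes, in that order (R = Rz(yaw) Ry(pitch) Rx(roll)).
In Python, from workcell import bot gives the robot as it stands.
- The arm moves only by the tool carry_out, never from a script. Its argument "rows" is a list that holds one entry, the list of rows, each a list of 4 numbers: the shift along the tool's x, y, z in m, then the turn about the tool's z in degrees. In form: [[[x, y, z, twist], ...]]. A call has 1 to 12 rows; each row is the pose to reach, as a shift and turn from the pose commanded when the call began, along the tool's axes at that moment; what a row does not reach only later rows make up. A row lasts 1/12 s, in which the tool goes at most 41.7 mm and 7.16 degrees, less where a joint would pass 70% of its speed; a pose out of reach is approached as far as the arm can. A call with a gripper value outside its range is refused whole. "grip" is the finger opening in m, from 0 to 0.0854, set as the call begins (left out, the last holds). The fingers move at their own pace and stop on an object; "grip_force" is the grip in N (left out, the last holds). Time passes only in rows, so rows that repeat a pose let the fingers close. It gives the time, the measured TCP pose, the force, the opening and the grip force at its end, in the units of the state.
- bot.observe(): the state, without advancing time (a new reading comes with each control period).
- bot.grab_frame(name): name is "side" or "top"; returns a dict with "pixels" (400x640x3 uint8, red, green, blue), "K" (3x3 intrinsics, pixels), "k1" (the pictures are not rectified: a ray, as slopes to the right and down, at radius r is drawn at 1 + k1 r^2 times it, then the intrinsics apply), "pose" (4x4, takes a point from camera to world coordinates). Camera axes: x right, y down, z forward; pixel columns grow to the right and rows downward; lengths in m; the calibration is good to about 2 mm. A picture is of the moment at which its call begins. There is no depth.
- bot.job_done(): hands the job in; it is judged then, once.
Trained networks look in a picture, given as the dict that the camera call returned (one of the last four; its "shot" number tells which), for a name from the list of things; names that differ only in an ending like _2 or _b are one class to them, and where a whole thing is asked for, a point or a joint stands for the part that bears it (a point fixed in the world has none). Each returns a list of dicts, best first, with "conf" (0 to 1); they miss things now and then, are a little off and sometimes report something else, mostly with a low value. They report only what shows in the picture. A call takes as long as a camera call. They do not tell look-alikes from the thing itself.
- bot.look_for(picture, label): "position" ([column, row] in pixels, amid what is visible of it).
- bot.regions_of(picture, label): "region" (400x640 bool, what is visible of it) and "position" ([column, row] in pixels, amid what is visible of it).
- bot.spot_point(picture, label): "position" ([column, row] in pixels: a listed point, or the origin of a listed thing).
The state is a dict: "clock": time; "qpos": joint angles; "qd": joint speeds; "joint_efforts": joint torques, N m; "position": TCP position; "tool_rot": TCP orientation; "force": force on the tool from outside, world axes, zero at the start; "moment": the same for the moment, N m; "grip_width": finger opening in m; "finger_force": force on a finger pad.
Only numpy, scipy, OpenCV 4.12 (cv2) and the standard library are available. Lean on these libraries where they do the work, as an engineer would, in place of code of your own. Each camera call takes 0.05 s, during which the arm holds its last target. There are 200 camera calls.

## Working session

There is one attempt and no reset: what is moved stays moved. The work goes in short steps, Python scripts to look and compute and a tool call to move; the robot and the scene stay as the last step left them, time stands still between calls to the robot, and variables do not carry over. Pictures are saved under pics/ and viewed, at most 10 in all, crops included, and the job is handed in when it is done.

Besides the shell and the picture viewer there is one more tool, called after ">>>" by a JSON object that holds its "op" and its "data". carry_out: Moves the arm, as the interface text tells. Its arguments: {"type":"object","properties":{"rows":{"type":"array","items":{"type":"array","items":{"type":"array","items":{"type":"number"}}}},"grip":{"type":"number"},"grip_force":{"type":"number"}},"required":["rows"]}

```bash
mkdir -p pics; cat > h.py <<'E'
import numpy as np, cv2
from workcell import bot
def ray(p,uv):
    K=np.array(p["K"]);T=np.array(p["pose"])
    d=np.array([(uv[0]-K[0,2])/K[0,0],(uv[1]-K[1,2])/K[1,1]]);s=d.copy()
    for _ in range(30): s=d/(1+p["k1"]*(s@s))
    return T[:3,3],T[:3,:3]@np.array([s[0],s[1],1])
def atz(p,uv,z):
    o,d=ray(p,uv);return o+d*(z-o[2])/d[2]
def tri(a,ua,b,ub):
    o1,d1=ray(a,ua);o2,d2=ray(b,ub)
    s=np.linalg.lstsq(np.c_[d1,-d2],o2-o1,rcond=None)[0]
    x,y=o1+s[0]*d1,o2+s[1]*d2
    return (x+y)/2,np.linalg.norm(x-y)
def save(p,n): cv2.imwrite(f"pics/{n}.png",np.ascontiguousarray(p["pixels"][:,:,::-1]))
def proj(p,X):
    T=np.array(p["pose"]);K=np.array(p["K"]);c=T[:3,:3].T@(np.array(X)-T[:3,3]);s=c[:2]/c[2];s=s*(1+p["k1"]*(s@s));return K[:2,:2]@s+K[:2,2]
E
python3 - <<'E'
from h import *
np.set_printoptions(precision=3,suppress=True)
print(bot.observe())
P={n:bot.grab_frame(n) for n in("side","top")}
for n in P:
    save(P[n],n+"0"); print(n,P[n]["pose"],P[n]["K"],P[n]["k1"])
for l in["seat","catch_top","bowl_grip","bowl_foot","mat_top","mug_mid","jar_mid","shaker_mid","base"]:
    for n in P: print(l,n,[(np.round(r["position"]),round(r["conf"],2)) for r in bot.spot_point(P[n],l)][:5])
E
```

```text
{'clock': 0.0, 'qpos': array([-1.245,  0.522, -0.036,  1.6  ,  0.021,  1.021, -0.113]), 'qd': array([ 0.001,  0.   ,  0.001, -0.   ,  0.001, -0.001,  0.   ]), 'joint_efforts': array([ -0.   , -92.708,   1.98 , -36.993,   0.018,   0.008,   0.   ]), 'position': array([0.241, 0.576, 0.209]), 'tool_rot': array([-3.14 ,  0.   ,  2.746]), 'force': array([-0.304,  0.076,  0.161]), 'moment': array([-0.023, -0.019, -0.037]), 'finger_force': 0.0, 'grip_width': 0.08554124820479059}
side [[ 0.789 -0.478  0.386  0.176]
 [-0.615 -0.61   0.501 -0.449]
 [-0.004 -0.632 -0.775  0.96 ]
 [ 0.     0.     0.     1.   ]] [[443.042   0.    318.053]
 [  0.    443.042 201.367]
 [  0.      0.      1.   ]] -0.011586161356223985
top [[-0.012 -0.977  0.214  0.338]
 [-1.     0.012  0.002  0.058]
 [-0.004 -0.214 -0.977  1.348]
 [ 0.     0.     0.     1.   ]] [[479.235   0.    322.85 ]
 [  0.    479.235 197.444]
 [  0.      0.      1.   ]] -0.0007097333800386641
seat side [(array([263., 186.]), 0.68)]
seat top []
catch_top side [(array([228., 189.]), 0.51), (array([262., 210.]), 0.28)]
catch_top top [(array([245., 266.]), 0.41)]
bowl_grip side [(array([215., 152.]), 0.96), (array([261., 164.]), 0.94), (array([319., 140.]), 0.59)]
bowl_grip top [(array([184., 242.]), 0.9), (array([248., 152.]), 0.68), (array([250., 224.]), 0.6)]
bowl_foot side []
bowl_foot top [(array([192., 246.]), 0.9), (array([350., 254.]), 0.68)]
mat_top side [(array([409., 333.]), 0.75)]
mat_top top [(array([434., 215.]), 0.8)]
mug_mid side [(array([298., 276.]), 0.55)]
mug_mid top [(array([349., 253.]), 0.66)]
jar_mid side [(array([348., 242.]), 0.75)]
jar_mid top [(array([350., 198.]), 0.61)]
shaker_mid side [(array([386., 218.]), 0.83)]
shaker_mid top [(array([346., 158.]), 0.83)]
base side [(array([262., 212.]), 0.57)]
base top [(array([264., 236.]), 0.81)]
```

View pics/side0.png

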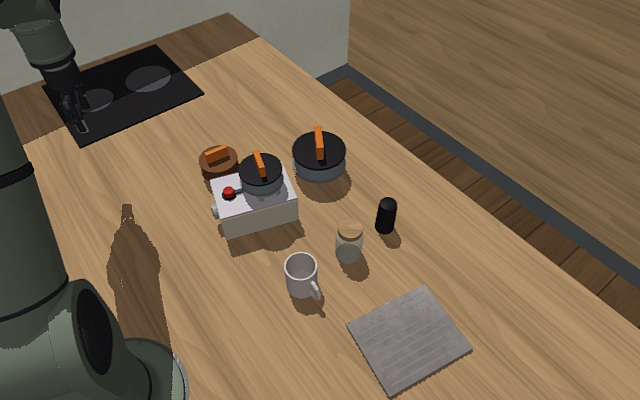

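View pics/top0.png

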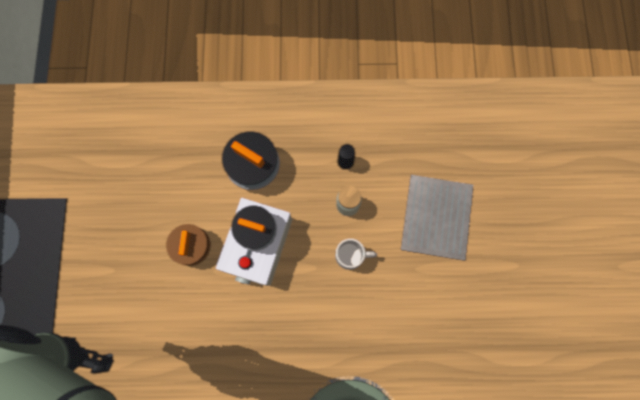

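Candidates: the brown one (side 215,152; top 184,242), the large black pot (side 319,140; top 248,152) and the smaller black-lidded bowl on the chopper base (side 261,164; top 250,224). The third fits: it isn't brown, it's the smaller of the other two, and it sits on the base by the red catch (side 228,192). I'll confirm it in a crop and measure.

```bash
python3 - <<'E'
from h import *
np.set_printoptions(precision=4,suppress=True)
a=bot.grab_frame("side");b=bot.grab_frame("top")
c=[]
for p,(x0,y0,w) in((a,(190,130,120)),(b,(200,180,120))):
    c.append(cv2.resize(p["pixels"][y0:y0+w,x0:x0+w],(400,400),interpolation=cv2.INTER_CUBIC))
cv2.imwrite("pics/crop.png",np.hstack(c)[:,:,::-1])
def blobs(p,h0,h1,s0):
    h=cv2.cvtColor(p["pixels"],cv2.COLOR_RGB2HSV)
    m=(cv2.inRange(h,(h0,s0,60),(h1,255,255)))
    n,l,s,ce=cv2.connectedComponentsWithStats(m)
    out=[]
    for i in range(1,n):
        if s[i,4]>25:
            ys,xs=np.nonzero(l==i);out.append((ce[i],s[i,4],cv2.minAreaRect(np.c_[xs,ys].astype(np.float32))))
    return out
for p in(a,b):
    print("orange"); [print(x) for x in blobs(p,5,14,215)]
    print("red"); [print(x) for x in blobs(p,0,3,180)]
    print("red2"); [print(x) for x in blobs(p,174,180,150)]
def best(p,l): return [r["position"] for r in bot.spot_point(p,l)]
for l in["catch_top","mat_top","mug_mid","jar_mid","shaker_mid"]:
    A,B=best(a,l),best(b,l)
    if A and B: print(l,tri(a,A[0],b,B[0]))
print("grip",[tri(a,r,b,q) for r in best(a,"bowl_grip") for q in best(b,"bowl_grip") if tri(a,r,b,q)[1]<.01])
for l in["mat_top"]:
  for p in (a,b):
    for r in bot.regions_of(p,"mat")[:1]:
        ys,xs=np.nonzero(r["region"]);q=cv2.boxPoints(cv2.minAreaRect(np.c_[xs,ys].astype(np.float32)))
        ap=cv2.approxPolyDP(cv2.convexHull(np.c_[xs,ys].astype(np.int32)),8,True)[:,0]
        print("mat",[atz(p,v,.01)[:2] for v in ap])
E
```

```text
orange
red
(array([228.2234, 192.0106]), np.int32(94), ((228.0, 192.0), (10.0, 10.0), 90.0))
red2
orange
(array([249.2038, 155.1529]), np.int32(157), ((247.17416381835938, 153.4213409423828), (35.72193145751953, 9.2219820022583), 32.00538635253906))
(array([185.9   , 242.9714]), np.int32(70), ((185.84999084472656, 243.0499725341797), (3.676955461502075, 22.203153610229492), 8.13010311126709))
red
(array([244.6951, 262.2317]), np.int32(82), ((245.0, 262.5), (10.0, 9.0), 0.0))
red2
catch_top (array([0.437 , 0.2672, 0.1131]), np.float64(0.0041526238796201626))
mat_top (array([ 0.575 , -0.2554,  0.0217]), np.float64(0.006611070742449438))
mug_mid (array([ 0.4642, -0.0083,  0.0568]), np.float64(0.019927253462290268))
shaker_mid (array([ 0.7437, -0.0078,  0.0529]), np.float64(0.002273545723692396))
grip [(array([0.5213, 0.2299, 0.1954]), np.float64(0.0006607480198672366)), (array([0.4915, 0.4228, 0.1017]), np.float64(0.008084782778701533))]
mat [array([0.6122, 0.2805]), array([0.5155, 0.304 ]), array([0.5504, 0.4199]), array([0.6464, 0.4086])]
mat [array([ 0.6598, -0.3675]), array([ 0.449 , -0.3261]), array([ 0.4816, -0.1556]), array([ 0.6947, -0.1914])]
```

View pics/crop.png

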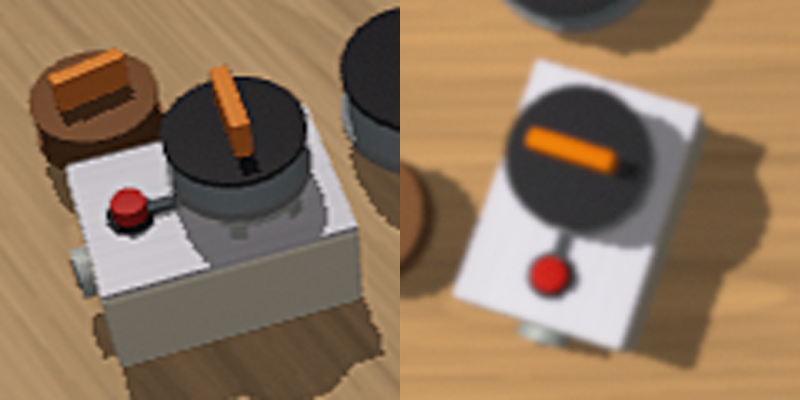

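The crop confirms it: the orange bar on a black lid stands on the base beside the red catch (top view: bar ends about 238,221 and 264.5,229; catch 245,262). Next I'll work out yaw and targets.

```bash
python3 - <<'E'
from h import *
np.set_printoptions(precision=4,suppress=True)
a=bot.grab_frame("side");b=bot.grab_frame("top")
e1,e2=atz(b,(238.1,221.1),.2),atz(b,(264.5,228.9),.2)
d=e1-e2;print("bar",(e1+e2)/2,np.linalg.norm(d),np.degrees(np.arctan2(-d[0],d[1])))
print("grip nets",atz(b,(250,224),.188),atz(a,(261,164),.188))
print("catch",atz(b,(244.7,262.2),.118),atz(a,(228.2,191),.116))
# bar from orange hue, wide threshold
for p,(x,y),z in((b,(251,225),.2),(a,(260,163),.188)):
    h=cv2.cvtColor(p["pixels"],cv2.COLOR_RGB2HSV);m=cv2.inRange(h,(3,170,120),(18,255,255))
    n,l=cv2.connectedComponents(m);ys,xs=np.nonzero(l==l[y,x]);print(len(xs),xs.mean(),ys.mean(),atz(p,(xs.mean(),ys.mean()),z),cv2.minAreaRect(np.c_[xs,ys].astype(np.float32)))
# light deck corners (top)
for p,u in ((b,[(242.3,198),(288.8,212.5),(216.5,268.5),(267.5,284.5)]),(a,[(210,179),(219.5,218),(298,199)])):
    print([atz(p,v,.1)[:2] for v in u])
r=bot.regions_of(b,"mug_mid")+bot.regions_of(b,"jar_mid")+bot.regions_of(b,"shaker_mid")
for q in r:
    print(q["conf"],q["position"],atz(b,q["position"],.08))
E
```

```text
bar [0.5237 0.2346 0.2   ] 0.06739718625269721 -17.17055453240049
grip nets [0.5281 0.2396 0.188 ] [0.5239 0.2271 0.188 ]
catch [0.4411 0.262  0.118 ] [0.4398 0.2622 0.116 ]
197 250.5736040609137 224.30964467005077 [0.5254 0.2363 0.2   ] ((250.55001831054688, 224.35000610351562), (27.195585250854492, 7.273238182067871), 18.434947967529297)
114 258.1929824561403 158.7982456140351 [0.5282 0.2461 0.188 ] ((258.1780700683594, 158.80821228027344), (18.72658348083496, 6.086139678955078), 69.44395446777344)
[array([0.613 , 0.2754]), array([0.5721, 0.1512]), array([0.4273, 0.3375]), array([0.385 , 0.2051])]
[array([0.4285, 0.3411]), array([0.3837, 0.2137]), array([0.5696, 0.144 ])]
0.61 [349.9, 253.4] [ 0.4641 -0.009   0.08  ]
0.56 [347.0, 198.8] [ 0.6116 -0.0047  0.08  ]
0.85 [347.5, 158.6] [ 0.725  -0.0086  0.08  ]
0.66 [351.8, 253.8] [ 0.463 -0.014  0.08 ]
```

>>> {"op": "carry_out", "data": {"rows": [[[-0.015, -0.01, 0, 4], [-0.043, -0.03, 0, 11], [-0.075, -0.053, 0, 18], [-0.107, -0.075, 0, 25], [-0.139, -0.097, 0, 32], [-0.171, -0.12, 0, 39], [-0.203, -0.142, 0, 46], [-0.235, -0.164, 0, 53], [-0.265, -0.185, 0, 60], [-0.288, -0.201, 0, 67], [-0.3, -0.21, 0, 74], [-0.306, -0.214, 0, 80]]], "grip": 0, "grip_force": 40}}

```text
clock: 3.2
position: [0.4421, 0.2587, 0.21]
tool_rot: [3.141, -0.0, 1.34]
force: [-0.0, 1.0, -0.1]
grip_width: 0.0001
finger_force: 0.0
```

>>> {"op": "carry_out", "data": {"rows": [[[0, 0, 0.01, 4.5], [0, 0, 0.03, 4.5], [0, 0, 0.05, 4.5], [0, 0, 0.065, 4.5], [0, 0, 0.07, 4.5], [0, 0, 0.07, 4.5]]]}}

```text
clock: 3.7
position: [0.4404, 0.2609, 0.1389]
tool_rot: [-3.141, 0.002, 1.271]
force: [0.1, 0.5, -0.3]
grip_width: -0.0004
finger_force: 0.0
```

```bash
python3 - <<'E'
from h import *
a=bot.grab_frame("side")
s=bot.observe()["position"];print(s,proj(a,s),proj(a,(.4405,.262,.118)))
c=cv2.resize(a["pixels"][110:260,160:340],(720,600),interpolation=cv2.INTER_CUBIC);cv2.imwrite("pics/c2.png",c[:,:,::-1])
E
```

```text
[0.44084991 0.26112345 0.13982427] [227.23812555 184.79733314] [228.35445563 190.4097097 ]
```

View pics/c2.png

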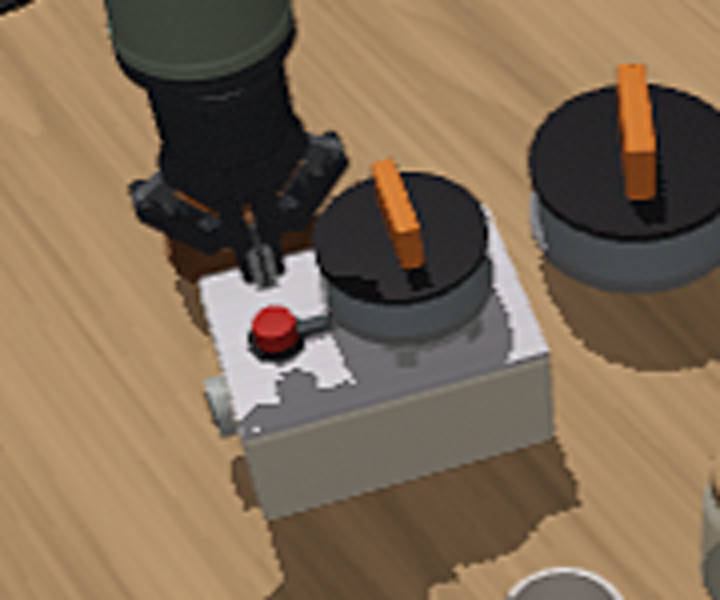

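The fingertips are over the catch, at about (226,181), with the catch at (228,192). With this yaw the knuckles reach over the bowl's lid, so I'll turn the gripper 90° before pressing.

>>> {"op": "carry_out", "data": {"rows": [[[0, 0, 0, -7], [0, 0, 0, -14], [0, 0, 0, -21], [0, 0, 0, -28], [0, 0, 0, -35], [0, 0, 0, -42], [0, 0, 0, -49], [0, 0, 0, -56], [0, 0, 0, -63], [0, 0, 0, -70], [0, 0, 0, -77], [0, 0, 0, -84]]]}}

```text
clock: 4.75
position: [0.4415, 0.2614, 0.1411]
tool_rot: [3.14, 0.002, 2.743]
force: [0.3, 0.1, 0.3]
grip_width: 0.0
finger_force: 0.0
```

>>> {"op": "carry_out", "data": {"rows": [[[0, 0, 0.004, -3], [0, 0, 0.008, -6], [0, 0, 0.012, -6], [0, 0, 0.015, -6], [0, 0, 0.017, -6], [0, 0, 0.019, -6], [0, 0, 0.021, -6], [0, 0, 0.022, -6], [0, 0, 0.023, -6]]]}}

```text
clock: 5.5
position: [0.4408, 0.2613, 0.1166]
tool_rot: [-3.141, 0.0, 2.841]
force: [0.9, 0.2, 1.0]
grip_width: 0.0
finger_force: 0.0
```

>>> {"op": "carry_out", "data": {"rows": [[[0, 0, 0.001, 0], [0, 0, 0.002, 0], [0, 0, 0.003, 0], [0, 0, 0.004, 0], [0, 0, 0.005, 0], [0, 0, 0.005, 0]]]}}

```text
clock: 6.0
position: [0.4407, 0.2612, 0.1115]
tool_rot: [-3.141, -0.0, 2.842]
force: [0.5, -0.8, 0.0]
grip_width: -0.0002
finger_force: 0.0
```

```bash
python3 - <<'E'
from h import *
a=bot.grab_frame("side");b=bot.grab_frame("top")
s=bot.observe()["position"];print(s,proj(a,s),proj(b,s))
c=[cv2.resize(p["pixels"][y:y+75,x:x+50],(400,600),interpolation=cv2.INTER_CUBIC) for p,x,y in((a,200,140),(b,220,210))];cv2.imwrite("pics/c3.png",np.hstack(c)[:,:,::-1])
E
```

```text
[0.44079003 0.26119643 0.11166065] [229.02269411 192.18607674] [245.41703503 262.52346294]
```

View pics/c3.png

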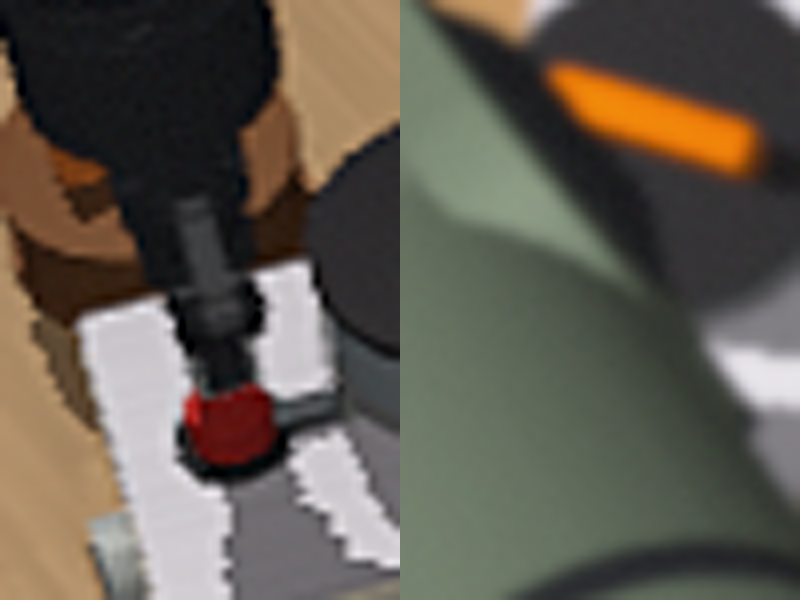

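The fingertips, at about (228,189), are just above the back of the red button, whose top centre is near (229,191). The button is still up and there's no force yet, so I'll continue down slowly.

>>> {"op": "carry_out", "data": {"rows": [[[0, 0, 0.001, 0], [0, 0, 0.002, 0], [0, 0, 0.003, 0], [0, 0, 0.004, 0]]]}}

```text
clock: 6.43
position: [0.4408, 0.2612, 0.1076]
tool_rot: [-3.142, -0.0, 2.842]
force: [-0.1, -0.6, -0.3]
grip_width: 0.0001
finger_force: 0.0
```

>>> {"op": "carry_out", "data": {"rows": [[[0, 0, 0.001, 0], [0, 0, 0.002, 0], [0, 0, 0.003, 0]]]}}

```text
clock: 6.68
position: [0.4408, 0.2612, 0.1046]
tool_rot: [-3.142, -0.0, 2.842]
force: [-0.6, -0.3, 0.3]
grip_width: -0.0001
finger_force: 0.0
```

```bash
python3 - <<'E'
from h import *
a=bot.grab_frame("side");s=bot.observe()
print(s["position"],s["force"],proj(a,s["position"]))
c=cv2.resize(a["pixels"][170:210,205:255],(750,600),interpolation=cv2.INTER_CUBIC);cv2.imwrite("pics/c4.png",c[:,:,::-1])
E
```

```text
[0.44073914 0.26117637 0.10443259] [-0.83251294 -0.13251019 -0.26719695] [229.46533046 194.05185267]
```

View pics/c4.png

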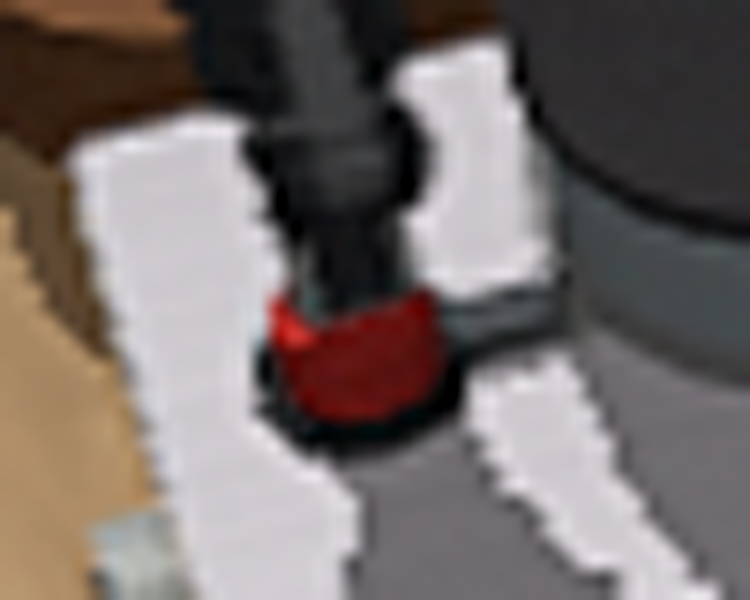

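The tip, at about (229,191), now sits on the middle of the button's top face, so contact should come very soon. I'll go down in small steps and watch the force.

>>> {"op": "carry_out", "data": {"rows": [[[0, 0, 0.001, 0], [0, 0, 0.002, 0], [0, 0, 0.003, 0]]]}}

```text
clock: 6.98
position: [0.4408, 0.2612, 0.1016]
tool_rot: [3.142, 0.0, 2.842]
force: [0.0, -0.9, 0.7]
grip_width: 0.0002
finger_force: 0.0
```

>>> {"op": "carry_out", "data": {"rows": [[[0, 0, 0.001, 0], [0, 0, 0.002, 0]]]}}

```text
clock: 7.15
position: [0.4408, 0.2612, 0.0996]
tool_rot: [-3.142, -0.0, 2.842]
force: [1.1, -0.4, 0.3]
grip_width: -0.0006
finger_force: 0.0
```

>>> {"op": "carry_out", "data": {"rows": [[[0, 0, 0.001, 0], [0, 0, 0.002, 0]]]}}

```text
clock: 7.32
position: [0.4408, 0.2612, 0.0976]
tool_rot: [-3.142, -0.0, 2.842]
force: [0.1, 0.0, 0.1]
grip_width: 0.0003
finger_force: 0.0
```

```bash
python3 - <<'E'
from h import *
a=bot.grab_frame("side");s=bot.observe()
print(s["position"],s["force"],s["grip_width"],proj(a,s["position"]))
h=cv2.cvtColor(a["pixels"],cv2.COLOR_RGB2HSV);m=cv2.inRange(h,(0,180,60),(3,255,255))
for r in m[183:203,218:240]: print(''.join('#' if v else '.' for v in r))
print(bot.spot_point(a,"catch_top"))
E
```

```text
[0.44075054 0.26117188 0.09743207] [-0.14967816 -0.98842801  0.12909904] -4.2028271296648956e-05 [229.90751269 195.82646883]
......................
......................
......................
......................
......................
......................
......................
......................
.....#................
.....##.......##......
.....###..######......
......##########......
......#########.......
.......########.......
........#####.........
......................
......................
......................
......................
......................
[{'position': [226.9, 186.8], 'conf': 0.63}]
```

```bash
python3 - <<'E'
import cv2,numpy as np
for f in("side0",):
    h=cv2.cvtColor(cv2.imread(f"pics/{f}.png"),cv2.COLOR_BGR2HSV);m=cv2.inRange(h,(0,180,60),(3,255,255))
    for i,r in enumerate(m[183:203,218:240]): print(183+i,''.join('#' if v else '.' for v in r))
from h import *
a=bot.grab_frame("side")
for z in(.118,.108,.1): print(z,proj(a,(.4405,.262,z)))
print(proj(a,(.4405-.0085,.262-.011,.118)),proj(a,(.4405-.0085,.262-.011,.108)),proj(a,(.4405-.0085,.262-.011,.1)))
c=cv2.resize(a["pixels"][175:205,210:250],(800,600),interpolation=cv2.INTER_NEAREST);cv2.imwrite("pics/c5.png",c[:,:,::-1])
E
```

```text
183 ......................
184 ......................
185 ......................
186 ......................
187 ........######........
188 .......#######........
189 ......#########.......
190 ......##########......
191 ......##########......
192 .....##########.......
193 ......##########......
194 ......##########......
195 ......##########......
196 .......########.......
197 ........#####.........
198 ......................
199 ......................
200 ......................
201 ......................
202 ......................
0.118 [228.35445563 190.4097097 ]
0.108 [228.99124591 192.98921579]
0.1 [229.49441992 195.02726185]
[227.66255927 194.65209172] [228.30932932 197.22244086] [228.82033677 199.25304451]
```

View pics/c5.png

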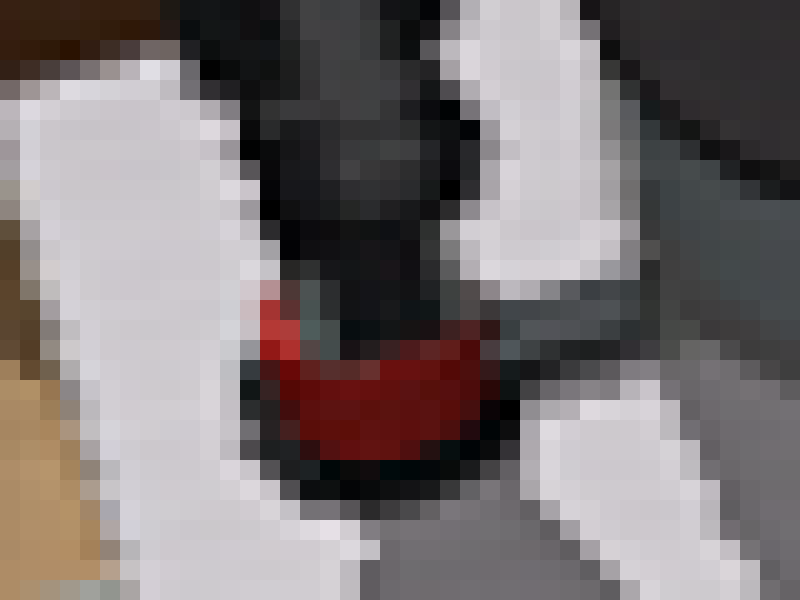

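The red button still spans rows 190–197. The visible fingertip ends at row 192.5, while the reported TCP projects to row 195.8, so the real fingertip is about 15–20 mm above the reported TCP. I'll keep feeling downward.

>>> {"op": "carry_out", "data": {"rows": [[[0, 0, 0.001, 0], [0, 0, 0.002, 0]]]}}

```text
clock: 7.63
position: [0.4409, 0.2613, 0.0958]
tool_rot: [3.141, 0.0, 2.842]
force: [-0.8, -0.7, 3.9]
grip_width: 0.0
finger_force: 1.9
```

```bash
python3 - <<'E'
from h import *
s=bot.observe();print(s["position"],s["force"],s["moment"],s["joint_efforts"],s["qpos"])
E
```

```text
[0.44090803 0.26130038 0.09577606] [-0.81866667 -0.67594445  3.9123062 ] [-0.07966489  0.14768083  0.02136599] [ 1.04803601e-01 -7.88702846e+01  1.51989520e+00 -2.55386209e+01
  4.51415393e-02 -1.30151343e-01  1.22486759e-02] [-0.60205225  0.50852115 -0.06440938  1.99114642  0.05228193  0.64316845
  0.57073228]
```

Contact at 3.9 N, with the reported z about 21 mm below the real fingertip. I'll press on towards the bottom stop, expected near a reported z of 0.086.

>>> {"op": "carry_out", "data": {"rows": [[[0, 0, 0.001, 0], [0, 0, 0.002, 0], [0, 0, 0.003, 0], [0, 0, 0.004, 0], [0, 0, 0.005, 0], [0, 0, 0.006, 0], [0, 0, 0.007, 0], [0, 0, 0.008, 0]]]}}

```text
clock: 8.3
position: [0.4409, 0.2613, 0.0876]
tool_rot: [3.141, 0.0, 2.842]
force: [-0.2, 1.1, 4.3]
grip_width: -0.0001
finger_force: 1.9
```

>>> {"op": "carry_out", "data": {"rows": [[[0, 0, 0.0005, 0], [0, 0, 0.001, 0]]]}}

```text
clock: 8.47
position: [0.4409, 0.2613, 0.0867]
tool_rot: [3.141, 0.0, 2.842]
force: [-0.2, 0.4, 4.4]
grip_width: 0.0001
finger_force: 1.9
```

>>> {"op": "carry_out", "data": {"rows": [[[0, 0, 0.0005, 0], [0, 0, 0.001, 0]]]}}

```text
clock: 8.63
position: [0.4409, 0.2613, 0.086]
tool_rot: [3.141, 0.0, 2.842]
force: [-4.9, -0.7, 17.8]
grip_width: 0.0
finger_force: 9.1
```

The catch is at its bottom stop, with 17.8 N and an abrupt rise. Now up and over the bowl, with the fingers opened and turned to the bar.

>>> {"op": "carry_out", "data": {"rows": [[[0, 0, -0.005, 0], [0, 0, -0.02, 0], [0, 0, -0.05, 0], [0, 0, -0.085, 0], [-0.01, 0, -0.115, 7], [-0.03, 0, -0.13, 14], [-0.055, 0, -0.135, 21], [-0.075, 0, -0.135, 28], [-0.085, 0, -0.135, 35], [-0.087, 0, -0.135, 42], [-0.087, 0, -0.135, 49], [-0.087, 0, -0.135, 56]]]}}

```text
clock: 9.63
position: [0.5239, 0.2352, 0.2204]
tool_rot: [-3.141, 0.0, 1.858]
force: [-0.0, 0.1, 0.1]
grip_width: 0.0001
finger_force: 0.0
```

>>> {"op": "carry_out", "data": {"rows": [[[0, 0, 0, 7], [0, 0, 0, 14], [0, 0, 0, 21], [0, 0, 0, 28], [0, 0, 0, 34], [0, 0, 0, 34]]], "grip": 0.06}}

```text
clock: 10.13
position: [0.5236, 0.2355, 0.2205]
tool_rot: [-3.141, 0.001, 1.266]
force: [0.5, 0.8, -0.7]
grip_width: 0.06
finger_force: 0.0
```

```bash
python3 - <<'E'
from h import *
a=bot.grab_frame("side");s=bot.observe()
print(s["position"],s["tool_rot"],s["grip_width"],proj(a,s["position"]),proj(a,s["position"]+[0,0,.0215]))
h=cv2.cvtColor(a["pixels"],cv2.COLOR_RGB2HSV);m=cv2.inRange(h,(0,180,60),(3,255,255))
for i,r in enumerate(m[183:203,218:240]): print(183+i,''.join('#' if v else '.' for v in r))
c=cv2.resize(a["pixels"][110:210,205:325],(720,600),interpolation=cv2.INTER_CUBIC);cv2.imwrite("pics/c6.png",c[:,:,::-1])
E
```

```text
[0.52361222 0.23558067 0.22048731] [-3.14129541e+00  6.72577352e-04  1.27291107e+00] 0.05995220815636432 [257.49928592 152.46629292] [256.4884909  145.85436052]
183 ......................
184 ......................
185 ......................
186 ......................
187 ......................
188 ......................
189 ........######........
190 .......########.......
191 ......##########......
192 .....############.....
193 .....###########......
194 ......##########......
195 ......######.###......
196 .......########.......
197 ........#####.........
198 ......................
199 ......................
200 ......................
201 ......................
202 ......................
```

View pics/c6.png

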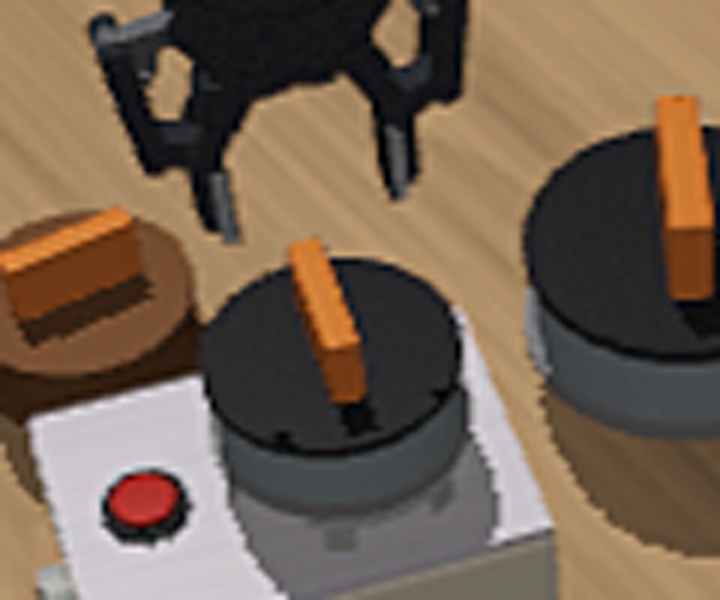

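The catch is fully down: only a flat red disc shows at (229,193). The open fingers straddle the bar, their midpoint (257.5,146) lined up above the bar top at (259,158). Descend and grip.

>>> {"op": "carry_out", "data": {"rows": [[[0, 0, 0.005, 0], [0, 0, 0.015, 0], [0, 0, 0.027, 0], [0, 0, 0.039, 0], [0, 0, 0.05, 0], [0, 0, 0.059, 0], [0, 0, 0.065, 0], [0, 0, 0.068, 0], [0, 0, 0.07, 0], [0, 0, 0.07, 0]]]}}

```text
clock: 11.02
position: [0.5239, 0.2355, 0.1506]
tool_rot: [-3.142, 0.0, 1.271]
force: [0.2, -1.2, -0.2]
grip_width: 0.06
finger_force: 0.0
```

>>> {"op": "carry_out", "data": {"rows": [[[0, 0, 0, 0], [0, 0, 0, 0], [0, 0, 0, 0], [0, 0, 0, 0], [0, 0, 0, 0], [0, 0, 0, 0], [0, 0, 0, 0], [0, 0, 0, 0]]], "grip": 0, "grip_force": 40}}

```text
clock: 11.68
position: [0.524, 0.2356, 0.1509]
tool_rot: [3.141, -0.0, 1.271]
force: [-2.3, -0.4, 6.5]
grip_width: 0.0135
finger_force: 43.5
```

>>> {"op": "carry_out", "data": {"rows": [[[0, 0, -0.0005, 0], [0, 0, -0.001, 0], [0, 0, -0.001, -2], [0, 0, -0.001, -5]]]}}

```text
clock: 12.02
position: [0.5237, 0.2354, 0.1514]
tool_rot: [-3.141, 0.001, 1.359]
force: [-1.2, 0.2, -3.3]
grip_width: 0.0137
finger_force: 42.3
```

>>> {"op": "carry_out", "data": {"rows": [[[0, 0, 0, -5], [0, 0, 0, -10], [0, 0, 0, -15], [0, 0, 0, -20], [0, 0, 0, -25], [0, 0, 0, -25]]]}}

```text
clock: 12.52
position: [0.5238, 0.2353, 0.1514]
tool_rot: [-3.141, 0.0, 1.799]
force: [0.3, -0.0, -2.6]
grip_width: 0.0136
finger_force: 42.3
```

>>> {"op": "carry_out", "data": {"rows": [[[0, 0, -0.0008, 0], [0, 0, -0.0016, 0], [0, 0, -0.0024, 0]]]}}

```text
clock: 12.77
position: [0.5233, 0.2353, 0.1532]
tool_rot: [-3.14, 0.001, 1.792]
force: [4.5, 2.0, -31.0]
grip_width: 0.0134
finger_force: 39.0
```

>>> {"op": "carry_out", "data": {"rows": [[[0, 0, 0.0008, 0], [0, 0, 0.0016, 0], [0, 0, 0.0024, 0], [0, 0, 0.0024, -3], [0, 0, 0.0024, -6]]]}}

```text
clock: 13.18
position: [0.5241, 0.2357, 0.1519]
tool_rot: [3.141, 0.0, 1.901]
force: [-0.0, -0.3, -2.3]
grip_width: 0.0131
finger_force: 43.2
```

>>> {"op": "carry_out", "data": {"rows": [[[0, 0, -0.0005, 0], [0, 0, -0.001, 0], [0, 0, -0.0015, 0]]]}}

```text
clock: 13.43
position: [0.5239, 0.2355, 0.1531]
tool_rot: [-3.142, 0.0, 1.897]
force: [3.2, 0.8, -15.8]
grip_width: 0.0128
finger_force: 41.3
```

>>> {"op": "carry_out", "data": {"rows": [[[0, 0, 0.0008, 0], [0, 0, 0.0015, 0], [0, 0, 0.0015, -3], [0, 0, 0.0015, -6], [0, 0, 0.0008, -6], [0, 0, 0.0002, -6]]]}}

```text
clock: 13.93
position: [0.5239, 0.2355, 0.1531]
tool_rot: [-3.142, -0.0, 2.002]
force: [-0.8, -0.7, -9.9]
grip_width: 0.0134
finger_force: 42.0
```

>>> {"op": "carry_out", "data": {"rows": [[[0, 0, 0.0007, 0], [0, 0, 0.0014, 0], [0, 0, 0.0014, -3], [0, 0, 0.0014, -6], [0, 0, 0.0007, -6], [0, 0, 0, -6]]]}}

```text
clock: 14.43
position: [0.5239, 0.2355, 0.153]
tool_rot: [-3.142, -0.0, 2.106]
force: [0.2, -0.2, -3.5]
grip_width: 0.0132
finger_force: 43.0
```

>>> {"op": "carry_out", "data": {"rows": [[[0, 0, 0.0007, 0], [0, 0, 0.0014, 0], [0, 0, 0.0014, -3], [0, 0, 0.0014, -6], [0, 0, 0.0007, -6], [0, 0, 0, -6]]]}}

```text
clock: 14.93
position: [0.5239, 0.2354, 0.153]
tool_rot: [-3.141, -0.0, 2.211]
force: [-0.4, -1.0, -4.0]
grip_width: 0.013
finger_force: 43.2
```

>>> {"op": "carry_out", "data": {"rows": [[[0, 0, -0.0005, 0], [0, 0, -0.001, 0]]]}}

```text
clock: 15.1
position: [0.5239, 0.2355, 0.154]
tool_rot: [3.142, 0.0, 2.212]
force: [0.1, -0.4, -3.6]
grip_width: 0.0134
finger_force: 43.2
```

>>> {"op": "carry_out", "data": {"rows": [[[0, 0, -0.0007, 0], [0, 0, -0.0014, 0]]]}}

```text
clock: 15.27
position: [0.5239, 0.2356, 0.1555]
tool_rot: [-3.142, 0.0, 2.213]
force: [-0.4, 0.4, -2.8]
grip_width: 0.0135
finger_force: 43.2
```

It's free in the notch at about 54°. I'll keep lifting slowly.

>>> {"op": "carry_out", "data": {"rows": [[[0, 0, -0.001, 0], [0, 0, -0.002, 0], [0, 0, -0.003, 0], [0, 0, -0.004, 0], [0, 0, -0.005, 0], [0, 0, -0.006, 0]]]}}

```text
clock: 15.77
position: [0.5239, 0.2355, 0.1615]
tool_rot: [-3.142, 0.0, 2.213]
force: [0.9, 0.5, -3.5]
grip_width: 0.0133
finger_force: 43.2
```

>>> {"op": "carry_out", "data": {"rows": [[[0, 0, -0.001, 0], [0, 0, -0.002, 0], [0, 0, -0.003, 0], [0, 0, -0.004, 0], [0, 0, -0.005, 0], [0, 0, -0.006, 0], [0, 0, -0.007, 0], [0, 0, -0.008, 0], [0, 0, -0.01, 0], [0, 0, -0.012, 0]]]}}

```text
clock: 16.6
position: [0.5239, 0.2355, 0.1736]
tool_rot: [-3.142, 0.0, 2.213]
force: [-0.0, 0.8, -3.4]
grip_width: 0.013
finger_force: 43.1
```

>>> {"op": "carry_out", "data": {"rows": [[[0, 0, -0.006, 0], [0, 0, -0.016, 0], [0, 0, -0.028, 0], [-0.006, -0.004, -0.04, 0], [-0.02, -0.012, -0.048, 0], [-0.04, -0.024, -0.052, 0], [-0.064, -0.039, -0.052, 0], [-0.09, -0.054, -0.052, 0], [-0.116, -0.07, -0.052, 0], [-0.142, -0.086, -0.052, 0], [-0.168, -0.101, -0.052, 0], [-0.194, -0.117, -0.052, 0]]]}}

```text
clock: 17.6
position: [0.5465, 0.0082, 0.2265]
tool_rot: [3.141, 0.0, 2.213]
force: [2.1, 0.6, -3.1]
grip_width: 0.0135
finger_force: 43.2
```

>>> {"op": "carry_out", "data": {"rows": [[[-0.026, -0.016, 0, 0], [-0.052, -0.032, 0, 0], [-0.078, -0.047, 0, 0], [-0.104, -0.063, 0, 0], [-0.13, -0.079, 0, 0], [-0.156, -0.094, 0, 0], [-0.18, -0.109, 0, 0], [-0.2, -0.121, 0, 0], [-0.216, -0.13, 0, 0], [-0.226, -0.136, 0, 0], [-0.23, -0.139, 0, 0], [-0.231, -0.139, 0, 0]]]}}

```text
clock: 18.6
position: [0.5733, -0.2588, 0.2258]
tool_rot: [-3.142, 0.0, 2.212]
force: [-0.1, 0.7, -3.1]
grip_width: 0.0136
finger_force: 43.2
```

```bash
python3 - <<'E'
from h import *
a=bot.grab_frame("side");s=bot.observe()
print(s["position"],s["force"],s["grip_width"],s["qpos"])
c=a["pixels"][140:400,240:520];c=cv2.resize(c,(560,520));cv2.imwrite("pics/c7.png",c[:,:,::-1])
E
```

```text
[ 0.57366847 -0.25781312  0.22565619] [ 0.25082037  0.95147696 -2.47577592] 0.0132438793064688 [ 0.21143336  0.51885639  0.17495688  1.5789661  -0.09991099  1.05257236
  1.05599096]
```

View pics/c7.png

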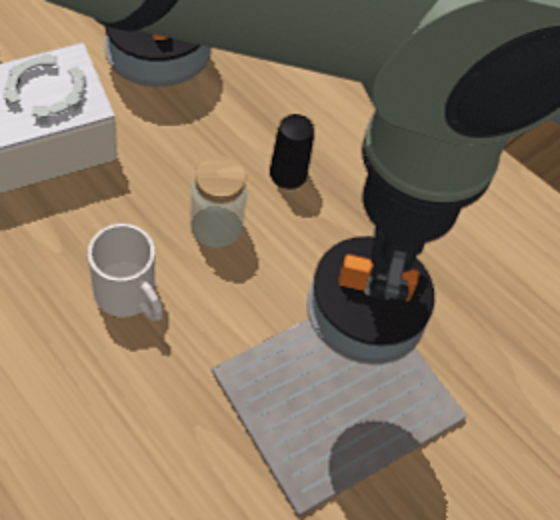

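The bowl hangs level in the grip above the mat, and the bayonet ring on the base is empty; mug, jar and shaker are untouched. Lowering now, slowly at the end.

>>> {"op": "carry_out", "data": {"rows": [[[0, 0, 0.006, 0], [0, 0, 0.02, 0], [0, 0, 0.038, 0], [0, 0, 0.056, 0], [0, 0, 0.074, 0], [0, 0, 0.092, 0], [0, 0, 0.108, 0], [0, 0, 0.122, 0], [0, 0, 0.134, 0], [0, 0, 0.142, 0], [0, 0, 0.147, 0], [0, 0, 0.149, 0]]]}}

```text
clock: 19.65
position: [0.5736, -0.2577, 0.0759]
tool_rot: [-3.141, -0.0, 2.214]
force: [0.1, -0.2, -2.5]
grip_width: 0.0135
finger_force: 43.1
```

>>> {"op": "carry_out", "data": {"rows": [[[0, 0, 0.0008, 0], [0, 0, 0.0016, 0], [0, 0, 0.0024, 0], [0, 0, 0.0032, 0], [0, 0, 0.004, 0], [0, 0, 0.0048, 0], [0, 0, 0.0056, 0], [0, 0, 0.0064, 0], [0, 0, 0.0072, 0], [0, 0, 0.008, 0], [0, 0, 0.0088, 0], [0, 0, 0.0096, 0]]]}}

```text
clock: 20.65
position: [0.5737, -0.2581, 0.0667]
tool_rot: [3.142, 0.0, 2.213]
force: [-0.5, -0.5, -3.3]
grip_width: 0.0133
finger_force: 43.1
```

>>> {"op": "carry_out", "data": {"rows": [[[0, 0, 0.0007, 0], [0, 0, 0.0014, 0], [0, 0, 0.002, 0]]]}}

```text
clock: 20.9
position: [0.5737, -0.2581, 0.0647]
tool_rot: [-3.142, -0.0, 2.213]
force: [0.1, 0.3, -3.2]
grip_width: 0.0136
finger_force: 43.1
```

>>> {"op": "carry_out", "data": {"rows": [[[0, 0, 0.0007, 0], [0, 0, 0.0014, 0], [0, 0, 0.002, 0]]]}}

```text
clock: 21.15
position: [0.5737, -0.2581, 0.0627]
tool_rot: [-3.142, -0.0, 2.213]
force: [0.2, 0.4, -2.8]
grip_width: 0.0132
finger_force: 43.1
```

>>> {"op": "carry_out", "data": {"rows": [[[0, 0, 0.0005, 0], [0, 0, 0.001, 0]]]}}

```text
clock: 21.32
position: [0.5737, -0.2582, 0.0617]
tool_rot: [-3.142, 0.0, 2.213]
force: [-0.5, -0.6, -2.0]
grip_width: 0.013
finger_force: 43.1
```

>>> {"op": "carry_out", "data": {"rows": [[[0, 0, 0.0005, 0], [0, 0, 0.001, 0]]]}}

```text
clock: 21.48
position: [0.5737, -0.2582, 0.061]
tool_rot: [-3.142, 0.0, 2.213]
force: [-3.5, 1.3, 9.7]
grip_width: 0.0133
finger_force: 45.1
```

It's resting on the mat. Release and withdraw.

>>> {"op": "carry_out", "data": {"rows": [[[0, 0, -0.0004, 0], [0, 0, -0.0004, 0], [0, 0, -0.0004, 0], [0, 0, -0.0004, 0], [0, 0, -0.0004, 0], [0, 0, -0.0004, 0]]], "grip": 0.06}}

```text
clock: 21.98
position: [0.5737, -0.2581, 0.0612]
tool_rot: [3.142, 0.0, 2.213]
force: [-0.1, 0.8, 0.1]
grip_width: 0.06
finger_force: 0.0
```

>>> {"op": "carry_out", "data": {"rows": [[[0, 0, -0.005, 0], [0, 0, -0.015, 0], [0, 0, -0.035, 0], [0, 0, -0.06, 0], [0, 0, -0.09, 0], [0, 0, -0.12, 0], [0, 0, -0.145, 0], [0, 0, -0.155, 0], [0, 0, -0.16, 0], [0, 0, -0.16, 0]]]}}

```text
clock: 22.82
position: [0.5739, -0.2582, 0.2223]
tool_rot: [3.141, 0.001, 2.213]
force: [-0.4, -0.6, -0.2]
grip_width: 0.0599
finger_force: 0.0
```

```bash
python3 - <<'E'
from h import *
a=bot.grab_frame("side");s=bot.observe()
print(s["position"],s["force"],s["grip_width"],s["finger_force"])
c=a["pixels"][140:400,240:520];c=cv2.resize(c,(560,520));cv2.imwrite("pics/c8.png",c[:,:,::-1])
E
```

```text
[ 0.573568   -0.25795738  0.2210334 ] [ 0.1294052   0.28255653 -0.59603266] 0.059884400398563714 0.0
```

View pics/c8.png

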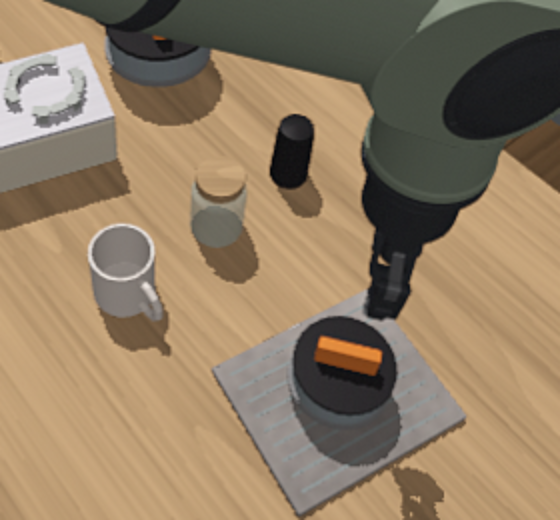

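The bowl stands upright on the middle of the mat (crop 345,370), the gripper is clear of it, and the other items haven't moved.

```bash
python3 -c "
from workcell import bot
print(bot.job_done())"
```

```text
the job is handed in; nothing more can be done
None
```

The bowl is off the chopper and standing upright in the middle of the drying mat, released, and the job is handed in at about 23 s; however, one test pull on the bayonet reached about 31 N (45 N is the forcing limit), well above the 8–10 N asked, and later pulls stayed under 16 N.

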